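Unmould the arch cast, then unlatch the articulator and hold its arm up

TASK

Lift the plaster arch cast out of its pink open mould by its stub, set it down gently, flat and stub up, in the yellow tray, and let go of it. Then get the articulator ready to take it: pull the red latch tab sideways against its spring (towards the side where the spring sticks out), lift the upper arm off its brass ball to about 30 degrees, and finish while still holding it raised there. Leave everything else on the bench where it is.

Things in the scene. Friction and masses are not known exactly. Their poses are not given: they have to be found in the camera images.
- cast: Loose plaster arch cast, about 110 g: D-shaped block 53 (x) x 50 (y) x 26 mm tall with a grip stub on its middle. Origin: centre of the underside (x from -28 mm, round front, to +25 mm, straight back); z up. Starts teeth down in the mould with 2.5 mm of play all round; 10 mm of the block and the whole stub stand out above the mould.
- cast_stub (a point): Centre of the cast's grip stub: upright block 34 mm (cast x) x 16 mm (cast y) x 26 mm tall, 39 mm above the cast's underside (stub spans 26 to 52 mm above the underside). Pinch it along the cast's y from above.
- mould: Pink silicone mould, fixed, 102 x 99 x 26 mm, cavity open at the top and 16 mm deep. Origin: underside, below the cavity's middle, on the bench; z up. Its place is swapped at random with that of the tray.
- tray: Yellow shallow open tray, fixed, 116 (x) x 106 (y) x 16 mm tall, walls and floor 5 mm thick. Origin: centre of the underside, on the bench; floor top 5 mm above it.
- articulator: Dental articulator, fixed. Aluminium base 190 (x) x 90 (y) x 14 mm; a post at its front (-x) carries a brass ball (28 mm, flat below, thinner neck), centre at (-55, 0, 90) mm; two posts at the back carry the upper arm's hinge. The arm lies level, its coupler (46 mm dark steel block) over the ball. Origin: centre of the base's underside, on the bench; z up.
- hinge_axis (a point): Point on the upper arm's hinge axis, at (75, 0, 90) mm in the articulator's frame; the axis is the articulator's y. Its orientation is the articulator's.
- upper_arm (a joint): Angle of the upper arm (rad): 0 level, coupler on the ball; grows as the coupler end rises, to 1.1. Latch shut, it cannot rise beyond about 0.02. The arm (0.35 kg with latch) turns freely and falls back when let go; about 3 N up at the tab lifts it.
- latch (a joint): Travel of the latch slide on the coupler (m): 0 shut, grows as the tab is pulled along the articulator's +y, to its stop at 0.014. The catch under the ball is clear of it from 0.008 on. The spring pulls it shut with 3 N at 0 and 9 N at the stop.
- latch_tab (a point): Middle of the red latch tab: upright plate 24 (x) x 12 (y) x 37 mm tall on top of the coupler; pinch it along y from above. 15 mm below the tab's top, 22 mm above the steel slide plate under it. Moves with latch and arm; with the arm level its axes are the articulator's and it lies (-130, latch travel, +56) mm from hinge_axis in the articulator's frame.
- palette: Bystander: white ceramic paint palette, 186 x 84 x 16 mm. Origin: centre of the underside.
- agate_slab: Bystander: round grey mixing slab, 150 mm across, 10 mm thick. Origin: centre of the underside.
- stain_bottle: Bystander: small amber bottle, 32 mm across, 62 mm tall. Origin: centre of the underside.
- paste_jar: Bystander: small jar, 44 mm across, 36 mm tall. Origin: centre of the underside.
- brush: Bystander: brush 170 mm long, lying on the bench. Origin: on its underside.
- carver: Bystander: black-handled carving tool, about 155 mm long, lying on the bench. Origin: on its underside.
- die_block: Bystander: green block 60 x 35 x 14 mm with three plaster dies, 24 mm tall over all. Origin: centre of the underside.
Things that resemble listed ones, but are neither listed nor needed, are in the scene too. What is shaped like the cast but green is not meant. There is more than one size of the tray; the one meant has the size given above.

How it is judged:
On the way, in this order (a step that is already met when the one before it is completed fails the run):
1. the cast lies flat, stub up, in the tray, at rest and let go (z of cast_stub in the frame of tray below 0.047 m and horizontal distance between cast and tray below 0.04 m and angle between cast's own z axis and vertical below 0.12 rad and linear speed of cast below 0.03 m/s and contact force between cast and the fingers below 0.1 N), for 0.2 s.
2. the latch is pulled open while the arm still sits on the ball (value of joint latch above 0.006 m and value of joint upper_arm below 0.06 rad), for 0.05 s.
At the end, for the whole second after the job is handed in: The cast lies flat (within 7 degrees), stub up, on the tray's floor, within 40 mm of its middle, at rest and not touched by the fingers; the upper arm is raised between 0.40 and 0.70 rad (23 to 40 degrees), still, and held there by the gripper's fingers (over 1 N), the cast not propping it (all of step 1 and value of joint upper_arm between 0.4 and 0.7 rad and velocity of joint upper_arm between -0.1 and 0.1 rad/s and contact force between upper_arm and the fingers above 1 N and contact force between upper_arm and cast below 0.1 N); the arm keeps its last pose, push and grip.
It fails at once if a bystander is moved by more than 30 mm (distance of any of palette, agate_slab, stain_bottle, paste_jar, brush, carver, die_block from where it was at the start of the episode above 0.03 m).
It fails at once if the cast is dropped into the tray (faster than 0.5 m/s just above its floor) (horizontal distance between cast and tray below 0.06 m and z of cast in the frame of tray below 0.02 m and linear speed of cast above 0.5 m/s).
It fails at once if the cast is tipped over (angle between cast's own z axis and vertical above 0.9 rad).
It also fails if it takes over 48 s, if anything falls off the work surface, if the arm or the gripper's body presses on something with over 40 N, if the wrist force passes 120 N, or if a joint passes its speed limit or range.

ROBOT

A 6-joint arm with a two-finger parallel gripper is mounted at the origin on the work surface. World frame = base frame: x ahead of the robot, y to its left, z up, the work surface at z = 0. Lengths are in m, angles in rad, forces in N, time in s.
With the tool pointing down it reaches from about 0.35 to 0.85 m from the base axis. Payload 8.1 kg.
Tool frame: the origin (TCP) lies on the centre line of the jaws, within the pads' length; the fingertips stand 17 mm ahead of it and the grasp point (between the pads) lies 2 mm behind it; z points along the fingers, y is the line along which they close (so a half turn about z gives the same grasp; the last joint's range is limited). The gripper opens to 93 mm and grips with 3 to 60 N. Pads are 15 mm wide; open, the fingers measure 128 mm over their backs; the gripper's body (75 mm by 188 mm) begins 65 mm behind the grasp point.
Start: joints at [-1.32, 0.13, 1.488, -0, 1.523, -0.085], TCP at [0.198, -0.566, 0.236] pointing down, gripper open.
Joint ranges: [-2.96, 2.96], [-0.89, 2.26], [0.02, 2.5], [-1.34, 4.48], [0, 2.73], [-2.66, 2.66]. Speed limits (rad/s): [2.39, 2.39, 2.79, 3.14, 3.14, 3.14].

INTERFACE

Orientations are given as a rotation vector (axis times angle).
In Python, from plant import status, eyes, robot gives the robot as it stands. The module is installed in compiled form; this text tells all that it offers.
- The arm moves only by the tool servo_tool, never from a script. Its argument "plan" is text: rows parted by semicolons, each of 4 numbers parted by spaces: the shift along the tool's x, y, z in m, then the turn about the tool's z in degrees. A call has 1 to 12 rows; each row is the pose to reach, as a shift and turn from the pose commanded when the call began, along the tool's axes at that moment; what a row does not reach only later rows make up. A row lasts 1/12 s, in which the tool goes at most 41.7 mm and 7.16 degrees, less where a joint would pass 70% of its speed; a pose out of reach is approached as far as the arm can. A call with a gripper value outside its range is refused whole. "grip" is the closure, from -1 (fully open) to 1 (shut), set as the call begins (left out, the last holds). The fingers move at their own pace and stop on an object; "grip_force" is the grip in N (left out, the last holds). Time passes only in rows, so rows that repeat a pose let the fingers close. It gives the time, the measured TCP pose, the force, the opening and the grip force at its end, in the units of the state.
- status.read_state(): the state, without advancing time (a new reading comes with each control period).
- eyes.read_camera(name): name is "scene" or "side" or "wrist"; returns a dict with "image" (480x640x3 uint8, blue, green, red), "fovy" (degrees; the focal length in pixels is half the picture's height over the tangent of half this angle, whatever the lens; pixels are square), "cx", "cy" (the principal point, pixels), "world_from_camera" (4x4, takes a point from camera to world coordinates); the wrist camera has in their place "hand_eye" (4x4, takes a point from camera to tool coordinates, whose origin is the TCP and whose axes are the flange's). Camera axes: x right, y down, z forward; pixel columns grow to the right and rows downward; lengths in m; the calibration is good to about 2 mm. The wrist camera is an equidistant fisheye: a pixel r from the principal point sees the ray r / f radians off the axis. A picture is of the moment at which its call begins: read the wrist's pose just before it. There is no depth.
- robot.close_job(): hands the job in; it is judged then, once.
The state is a dict: "t": time; "q": joint angles; "dq": joint speeds; "joint_torque": joint torques, N m; "tool_pos": TCP position; "orientation": TCP orientation; "force": force on the tool from outside, world axes, zero at the start; "wrist_torque": the same for the moment, N m; "opening": finger opening in m; "gripper_force": force on a finger pad.
Only numpy, scipy, OpenCV 4.12 (cv2) and the standard library are available. Lean on these libraries where they do the work, as an engineer would, in place of code of your own. Each camera call takes 0.05 s, during which the arm holds its last target. There are 200 camera calls.

## Working session

There is one attempt and no reset: what is moved stays moved. The work goes in short steps, Python scripts to look and compute and a tool call to move; the robot and the scene stay as the last step left them, time stands still between calls to the robot, and variables do not carry over. Pictures are saved under pics/ and viewed, at most 10 in all, crops included, and the job is handed in when it is done.

Besides the shell and the picture viewer there is one more tool, called after "Request:" as name(argument=value, ...), one argument or row to a line, values as JSON. servo_tool: Moves the arm, as the interface text tells. Its arguments: {"type":"object","properties":{"plan":{"type":"string"},"grip":{"type":"number"},"grip_force":{"type":"number"}},"required":["plan"]}

```bash
mkdir -p pics
cat > h.py <<'E'
import numpy as np, cv2, json
from scipy.spatial.transform import Rotation as R
from plant import status, eyes, robot
def grab(n):
    s=status.read_state(); c=eyes.read_camera(n); c['s']=s
    c['f']=240/np.tan(np.radians(c['fovy'])/2)
    if n=='wrist':
        T=np.eye(4);T[:3,:3]=R.from_rotvec(s['orientation']).as_matrix();T[:3,3]=s['tool_pos'];c['T']=T@c['hand_eye']
    else: c['T']=np.array(c['world_from_camera'])
    c['fish']=n=='wrist'
    return c
def ray(c,u,v):
    x=np.array([u-c['cx'],v-c['cy']],float)/c['f']
    if c['fish']:
        r=np.hypot(*x)+1e-12; d=np.array([*(x/r*np.sin(r)),np.cos(r)])
    else: d=np.array([*x,1.])
    d=c['T'][:3,:3]@d; return c['T'][:3,3],d/np.linalg.norm(d)
def onz(c,u,v,z):
    o,d=ray(c,u,v); return o+d*(z-o[2])/d[2]
def proj(c,p):
    q=np.linalg.inv(c['T'])@np.append(p,1);q=q[:3]
    if c['fish']:
        r=np.hypot(q[0],q[1]);th=np.arctan2(r,q[2]);x=q[:2]/(r+1e-12)*th
    else: x=q[:2]/q[2]
    return x*c['f']+[c['cx'],c['cy']]
def tri(c1,p1,c2,p2):
    A=[];b=[]
    for c,p in((c1,p1),(c2,p2)):
        o,d=ray(c,*p);M=np.eye(3)-np.outer(d,d);A.append(M);b.append(M@o)
    return np.linalg.lstsq(np.vstack(A),np.hstack(b),rcond=None)[0]
E
python3 - <<'E'
from h import *
s=status.read_state();print({k:np.round(v,3).tolist() for k,v in s.items()})
for n in('scene','side','wrist'):
    c=grab(n);cv2.imwrite(f'pics/{n}0.png',c['image']);print(n,c['fovy'],c['cx'],c['cy'],np.round(c['T'],3).tolist())
E
```

```text
{'t': 0.0, 'q': [-1.32, 0.131, 1.489, -0.0, 1.523, -0.085], 'dq': [-0.001, -0.001, -0.002, 0.0, 0.0, -0.0], 'joint_torque': [-0.004, -55.986, -49.176, 0.077, 0.036, -0.0], 'tool_pos': [0.198, -0.566, 0.235], 'orientation': [-3.096, -0.525, 0.0], 'force': [-0.176, 0.055, -0.038], 'wrist_torque': [-0.019, 0.007, 0.027], 'gripper_force': 0.0, 'opening': 0.093}
scene 50.36366914912531 327.2946732643765 238.780977197872 [[0.544, 0.672, -0.502, 1.149], [0.839, -0.436, 0.326, -0.358], [-0.0, -0.598, -0.801, 1.05], [0.0, 0.0, 0.0, 1.0]]
side 51.804593929637875 324.2640984196766 235.26196098827955 [[-0.697, -0.454, 0.554, -0.076], [-0.717, 0.418, -0.558, 0.629], [0.022, -0.786, -0.617, 0.818], [0.0, 0.0, 0.0, 1.0]]
wrist 65.70646984690485 320.85631655011406 235.22158892675617 [[0.329, -0.914, -0.239, 0.263], [-0.944, -0.319, -0.081, -0.543], [-0.002, 0.252, -0.968, 0.385], [0.0, 0.0, 0.0, 1.0]]
```

View pics/scene0.png

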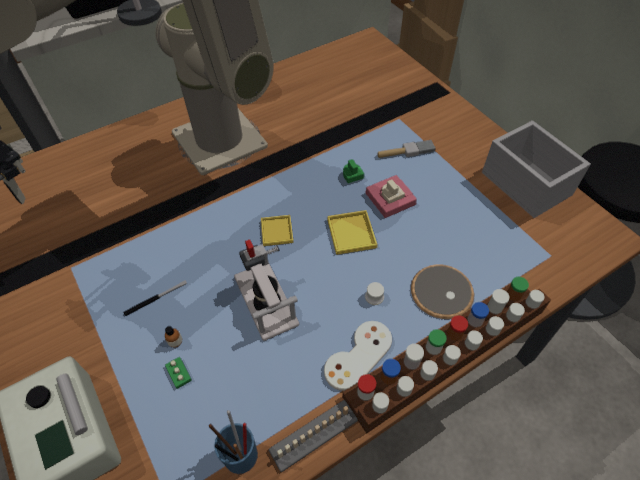

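View pics/side0.png

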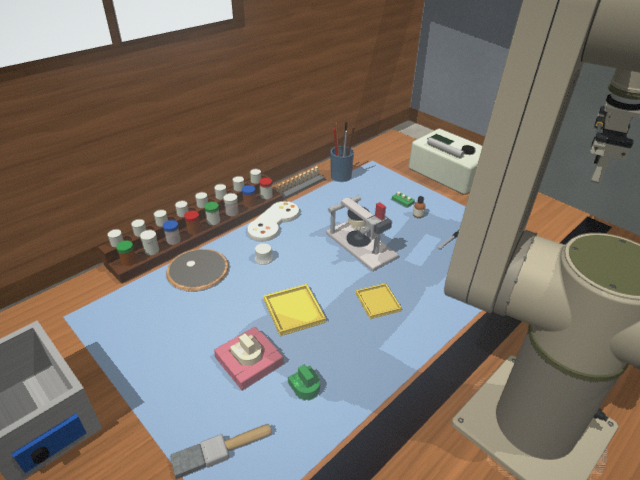

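The scene view shows the white cast in the pink mould at scene (391,192) / side (247,350). The decoy is the green cast at scene (353,172) / side (305,381). The two trays are the large yellow one at scene (353,233) / side (295,309) and the small one at scene (277,230) / side (378,300). The red tab is at scene (250,248) / side (380,210). I choose the white cast, the large tray and the red tab on the articulator, and I'll check them in one crop.

```bash
cat > m.py <<'E'
from h import *
S=grab('scene');D=grab('side')
def mask(c,name,box):
    h=cv2.cvtColor(c['image'],cv2.COLOR_BGR2HSV);H,Sa,V=[h[...,i].astype(int) for i in range(3)]
    m={'pink':((H>165)|(H<6))&(Sa>90)&(V>60),'yellow':(H>20)&(H<34)&(Sa>130)&(V>60),'red':((H>170)|(H<6))&(Sa>150)&(V>50)}[name]
    b=np.zeros_like(m);x0,y0,x1,y1=box;b[y0:y1,x0:x1]=1
    m=(m&b).astype(np.uint8)
    n,l,st,_=cv2.connectedComponentsWithStats(m);k=1+np.argmax(st[1:,4]);return (l==k).astype(np.uint8)
def quad(m):
    k=cv2.findContours(m,cv2.RETR_EXTERNAL,cv2.CHAIN_APPROX_NONE)[0][0];return cv2.convexHull(k)
if __name__=='__main__':
    for nm,col,bs,bd,z in(('mould','pink',(355,165,425,220),(205,320,295,395),.026),('tray','yellow',(322,205,382,258),(258,280,332,340),.016),('smalltray','yellow',(255,210,300,250),(350,280,405,322),.016),('tab','red',(240,232,262,264),(370,200,390,222),.16)):
        for c,b in((S,bs),(D,bd)):
            m=mask(c,col,b);q=quad(m)
            P=np.array([onz(c,*p[0],z)[:2] for p in q],np.float32)
            r=cv2.minAreaRect(P*1000);M=cv2.moments(m,True)
            print(nm,m.sum(),np.round([M['m10']/M['m00'],M['m01']/M['m00']],1),'rect mm',np.round(r[0],1),np.round(r[1],1),round(r[2],1))
    def crop(c,b,sz): x0,y0,x1,y1=b; return cv2.resize(c['image'][y0:y1,x0:x1],sz,interpolation=cv2.INTER_CUBIC)
    im=np.vstack([np.hstack([crop(S,(320,160,430,260-17),(400,300)),crop(D,(205,322,305,397),(400,300))]),
                  np.hstack([crop(S,(225,232,325,307),(400,300)),crop(D,(320,190,420,265),(400,300))])])
    cv2.imwrite('pics/c1.png',im)
E
python3 m.py
```

```text
mould 862 [390. 198.] rect mm [477.3 279. ] [108.4 113.1] 85.5
mould 1165 [247.5 357.5] rect mm [466.5 288.9] [ 98.4 100.2] 85.3
tray 1540 [351.2 232.2] rect mm [513.6 126.4] [104.7 122.1] 68.5
tray 1644 [293.9 308.5] rect mm [506.3 134.2] [105.9 117.4] 68.5
smalltray 790 [276.4 230.4] rect mm [405.8 -32.1] [74.4 87.8] 65.1
smalltray 803 [378.  300.3] rect mm [394.9 -21.3] [77.6 82.9] 64.6
tab 89 [249.7 247.9] rect mm [ 520.9 -149.5] [12.4 44.7] 73.6
tab 15 [380.1 204.9] rect mm [ 509.  -143.1] [ 6.7 17.7] 84.1
```

View pics/c1.png

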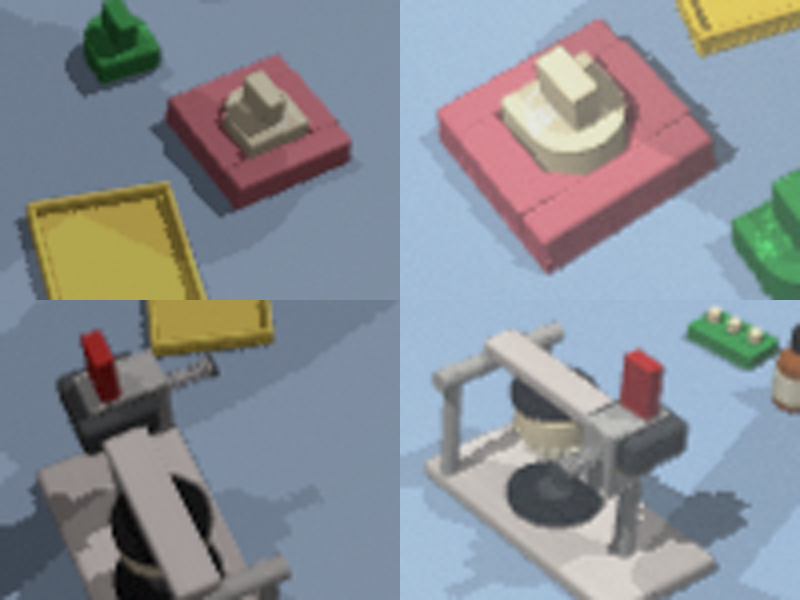

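```bash
cat >> h.py <<'E'
def mv(xyz,s=None):
    s=s or status.read_state();M=R.from_rotvec(s['orientation']).as_matrix()
    print('pos',np.round(s['tool_pos'],4),'yawx',round(np.degrees(np.arctan2(M[1,0],M[0,0])),2),'tilt',np.round(M[2,2],4),'delta',np.round(M.T@(np.array(xyz)-s['tool_pos']),4),'t',round(s['t'],2))
E
python3 -c "
from h import *
mv([.40,-.20,.30])
mv([.47,.285,.20])"
```

```text
pos [ 0.1977 -0.5662  0.2351] yawx 19.24 tilt -1.0 delta [ 0.3117 -0.2792 -0.0646] t 0.25
pos [ 0.1977 -0.5662  0.2351] yawx 19.24 tilt -1.0 delta [ 0.5376 -0.7139  0.0358] t 0.25
```

Request:
servo_tool(
  plan="0.31 -0.28 -0.065 10; 0.31 -0.28 -0.065 24; 0.31 -0.28 -0.065 24; 0.31 -0.28 -0.065 24; 0.31 -0.28 -0.065 24; 0.31 -0.28 -0.065 24; 0.31 -0.28 -0.065 24; 0.31 -0.28 -0.065 24; 0.31 -0.28 -0.065 24; 0.31 -0.28 -0.065 24; 0.537 -0.714 0.03 24; 0.537 -0.714 0.03 24",
  grip=-1,
)

```text
t: 1.25
tool_pos: [0.4082, -0.1229, 0.285]
orientation: [3.138, -0.13, 0.003]
force: [0.5, -0.3, 0.5]
opening: 0.0932
gripper_force: 0.0
```

```bash
python3 -c "
from h import *
mv([.47,.285,.20])"
```

```text
pos [ 0.4082 -0.1229  0.285 ] yawx -4.75 tilt -1.0 delta [ 0.0276 -0.4116  0.0848] t 1.25
```

Request:
servo_tool(
  plan="0.028 -0.412 0.08 0; 0.028 -0.412 0.08 0; 0.028 -0.412 0.08 0; 0.028 -0.412 0.08 0; 0.028 -0.412 0.08 0; 0.028 -0.412 0.08 0; 0.028 -0.412 0.08 0; 0.028 -0.412 0.08 0; 0.028 -0.412 0.08 0; 0.028 -0.412 0.08 0; 0.028 -0.412 0.08 0; 0.028 -0.412 0.08 0",
)

```text
t: 2.25
tool_pos: [0.4685, 0.2856, 0.2025]
orientation: [3.138, -0.125, -0.004]
force: [0.4, -0.5, 0.1]
opening: 0.093
gripper_force: 0.0
```

```bash
cat > w.py <<'E'
from h import *
import sys
c=grab('wrist');print(c['s']['tool_pos'],c['s']['dq'])
import pickle;pickle.dump(c,open(sys.argv[1]+'.pkl','wb'))
cv2.imwrite(f'pics/{sys.argv[1]}.png',c['image'])
E
python3 w.py w1
```

```text
[0.46849797 0.28558136 0.20251893] [-0.05323047 -0.05380145  0.02310082 -0.01667328  0.0178576  -0.02608068]
```

View pics/w1.png

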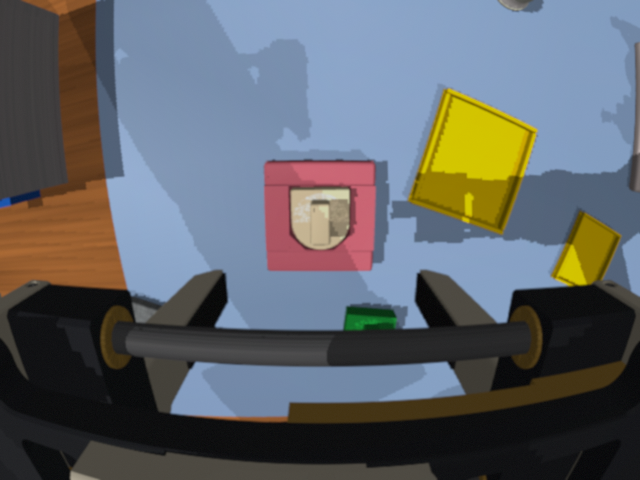

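```bash
cat > a.py <<'E'
from h import *
import pickle
c=pickle.load(open('w1.pkl','rb'));im=c['image']
cv2.imwrite('pics/w1c.png',cv2.resize(im[155:275,255:385],None,fx=5,fy=5,interpolation=cv2.INTER_CUBIC))
h=cv2.cvtColor(im,cv2.COLOR_BGR2HSV).astype(int)
H,Sa,V=h[...,0],h[...,1],h[...,2]
def rect(m,box,z):
    b=np.zeros(m.shape,bool);x0,y0,x1,y1=box;b[y0:y1,x0:x1]=1
    k=max(cv2.findContours((m&b).astype(np.uint8),cv2.RETR_EXTERNAL,cv2.CHAIN_APPROX_NONE)[0],key=cv2.contourArea)
    P=np.array([onz(c,*p[0],z)[:2] for p in k],np.float32)*1000;r=cv2.minAreaRect(P)
    bx=cv2.boxPoints(r);e=max(bx[1]-bx[0],bx[2]-bx[1],key=np.linalg.norm)
    return np.round(r[0],1),np.round(r[1],1),'longdir',round(float(np.degrees(np.arctan2(e[1],e[0]))),1)
print('mould',rect(((H>165)|(H<6))&(Sa>80),(255,155,385,275),.026))
print('tray',rect((H>20)&(H<34)&(Sa>150),(405,80,545,240),.016))
print('cast',rect((H>10)&(H<35)&(Sa<130),(280,175,360,260),.036))
print('tcp px',proj(c,c['s']['tool_pos']))
for p in((310,206),(329,206),(328,246),(311,245)):print(p,onz(c,*p,.062)[:2])
E
python3 a.py
```

```text
mould (array([469.3, 287.1]), array([ 99.2, 101.3]), 'longdir', -4.6)
tray (array([508.9, 133. ]), array([108.2, 114.6]), 'longdir', -21.8)
cast (array([470.4, 286.7]), array([50.8, 54.5]), 'longdir', -3.7)
tcp px [322.37559212 301.32133371]
(310, 206) [0.48643259 0.29326077]
(329, 206) [0.48521851 0.27822711]
(328, 246) [0.45230545 0.28151435]
(311, 245) [0.45426522 0.29525113]
```

View pics/w1c.png

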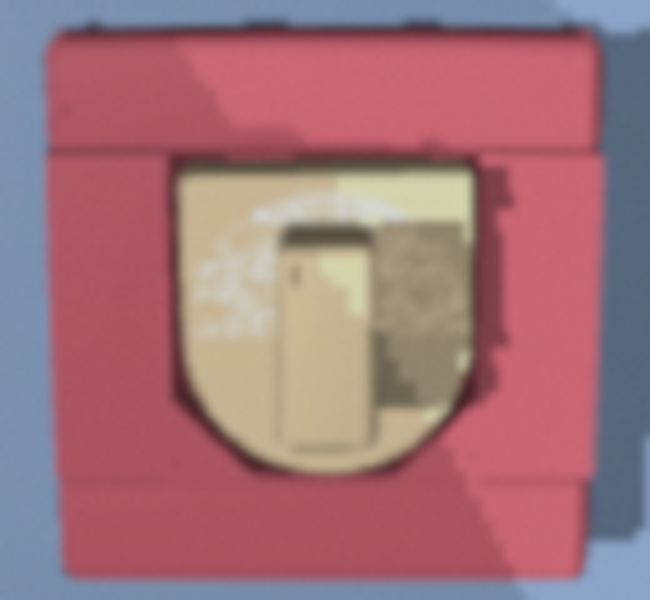

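The crop shows the white plaster D in the pink mould, round side toward the robot. The stub's top face is at wrist pixels (311–329, 204–244), so its centre is (0.470, 0.287) at a yaw of about −4°. I descend and grip.

```bash
python3 -c "
from h import *
mv([.470,.287,.056])"
```

```text
pos [0.4689 0.2842 0.2033] yawx -4.64 tilt -1.0 delta [ 0.0011 -0.0031  0.1473] t 2.3
```

Request:
servo_tool(
  plan="0.001 -0.003 0.035 0; 0.001 -0.003 0.07 0; 0.001 -0.003 0.1 0; 0.001 -0.003 0.115 0; 0.001 -0.003 0.115 0; 0.001 -0.003 0.115 0",
)

```text
t: 2.8
tool_pos: [0.4707, 0.2851, 0.0893]
orientation: [3.138, -0.133, -0.001]
force: [0.0, -0.6, 0.7]
opening: 0.0928
gripper_force: 0.0
```

```bash
python3 -c "
from h import *
mv([.470,.287,.056])"
```

```text
pos [0.4707 0.2851 0.0893] yawx -4.85 tilt -1.0 delta [-0.0008 -0.0019  0.0333] t 2.8
```

Request:
servo_tool(
  plan="-0.001 -0.002 0.015 0; -0.001 -0.002 0.028 0; -0.001 -0.002 0.032 0; -0.001 -0.002 0.032 0; -0.001 -0.002 0.032 0",
)

```text
t: 3.22
tool_pos: [0.4702, 0.2885, 0.0578]
orientation: [-3.139, 0.131, -0.0]
force: [-0.1, 0.2, -0.5]
opening: 0.0931
gripper_force: 0.0
```

Request:
servo_tool(
  plan="0 0 0 0; 0 0 0 0; 0 0 0 0; 0 0 0 0; 0 0 0 0; 0 0 0 0; 0 0 0 0; 0 0 0 0; 0 0 0 0; 0 0 0 0",
  grip=1,
  grip_force=25,
)

```text
t: 4.05
tool_pos: [0.4699, 0.2887, 0.0571]
orientation: [3.139, -0.13, -0.0]
force: [-0.3, 0.0, 0.5]
opening: 0.031
gripper_force: 0.0
```

```bash
python3 -c "
from h import *
mv([.509,.133,.056])"
```

```text
pos [0.4699 0.2887 0.0571] yawx -4.76 tilt -1.0 delta [0.0519 0.1519 0.0011] t 4.05
```

Request:
servo_tool(
  plan="0 0 0 0; 0 0 0 0; 0 0 0 0; 0 0 0 0; 0 0 0 0; 0 0 0 0",
)

```text
t: 4.55
tool_pos: [0.4699, 0.2886, 0.0571]
orientation: [3.139, -0.13, -0.0]
force: [0.2, -0.4, 0.7]
opening: 0.0157
gripper_force: 25.0
```

Request:
servo_tool(
  plan="0 0 -0.01 0; 0 0 -0.025 0; 0 0 -0.045 0; 0 0 -0.06 0; 0.017 0.03 -0.06 0; 0.03 0.06 -0.06 0; 0.042 0.09 -0.06 0; 0.05 0.12 -0.06 0; 0.052 0.145 -0.06 0; 0.052 0.152 -0.06 0; 0.052 0.152 -0.06 0; 0.052 0.152 -0.06 0",
)

```text
t: 5.55
tool_pos: [0.5092, 0.1332, 0.1176]
orientation: [-3.138, 0.132, -0.001]
force: [-0.4, 0.7, -1.4]
opening: 0.0158
gripper_force: 25.0
```

Run:
```python
from h import *
c=grab('wrist');mv([.509,.133,.0521],c['s']);S=grab('scene')
x=np.hstack([cv2.resize(c['image'][100:420,120:560],(400,291)),cv2.resize(S['image'][150:260,300:451],(400,291))])
cv2.imwrite('pics/g1.png',x);print(status.read_state()['opening'])
```

```text
pos [0.5092 0.1332 0.1176] yawx -4.82 tilt -1.0 delta [-0.0002  0.0002  0.0655] t 5.55
0.015674567237894118
```

View pics/g1.png

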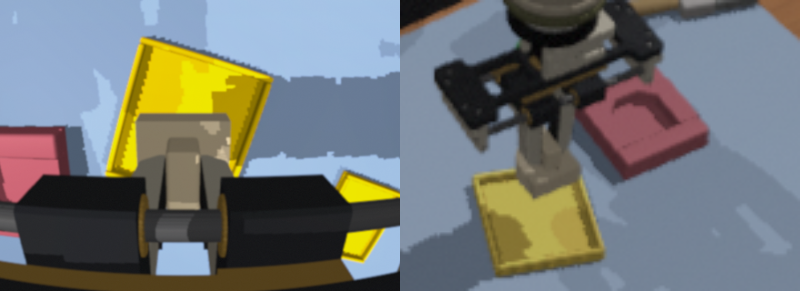

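The pictures show the cast held level over the big tray, with its back edge at about (185,120) in the left half. I lower it.

Request:
servo_tool(
  plan="0 0 0.015 0; 0 0 0.03 0; 0 0 0.043 0; 0 0 0.052 0; 0 0 0.058 0; 0 0 0.061 0; 0 0 0.063 0; 0 0 0.0645 0; 0 0 0.0655 0; 0 0 0.0655 0",
)

```text
t: 6.48
tool_pos: [0.5097, 0.133, 0.0522]
orientation: [-3.139, 0.131, -0.002]
force: [0.1, -0.8, -1.7]
opening: 0.0159
gripper_force: 25.0
```

Request:
servo_tool(
  plan="0 0 0.0007 0; 0 0 0.0014 0; 0 0 0.0014 0",
)

```text
t: 6.73
tool_pos: [0.5098, 0.133, 0.0521]
orientation: [-3.139, 0.131, -0.002]
force: [-5.6, 0.1, 12.1]
opening: 0.0158
gripper_force: 25.0
```

Contact is made, so I open gently and then rise.

Request:
servo_tool(
  plan="0 0 -0.0008 0; 0 0 -0.0008 0; 0 0 -0.0008 0; 0 0 -0.0008 0; 0 0 -0.0008 0; 0 0 -0.0008 0",
  grip=-1,
  grip_force=25,
)

```text
t: 7.23
tool_pos: [0.509, 0.1329, 0.0509]
orientation: [3.139, -0.131, -0.0]
force: [-0.1, -0.3, -0.5]
opening: 0.0514
gripper_force: 0.0
```

Request:
servo_tool(
  plan="0 0 0 0; 0 0 0 0; 0 0 0 0; 0 0 -0.01 0; 0 0 -0.03 0; 0 0 -0.07 0; 0 0 -0.11 0; 0 0 -0.15 0; 0 0 -0.19 0; 0 0 -0.22 0; 0 0 -0.22 0; 0 0 -0.22 0",
)

```text
t: 8.23
tool_pos: [0.5105, 0.1331, 0.2747]
orientation: [-3.138, 0.13, -0.009]
force: [-0.0, 0.6, -0.2]
opening: 0.0931
gripper_force: 0.0
```

```bash
cat > t.py <<'E'
from m import *
# red tab top/bottom in both fixed views, axis by principal direction
def end(m):
    v,u=np.nonzero(m);return np.array([u.mean(),v.mean()])
a=mask(S,'red',(236,230,264,266));b=mask(D,'red',(368,198,392,224))
print(a.sum(),b.sum(),end(a),end(b),'tri centroid',tri(S,end(a),D,end(b)))
for n,c,bx in(('S',S,(225,232,325,307)),('D',D,(320,190,420,265))):
    x0,y0,x1,y1=bx
    h=cv2.cvtColor(c['image'],cv2.COLOR_BGR2HSV)
mv([.45,-.12,.28])
E
python3 t.py; python3 w.py w2
```

```text
[0.50870029 0.13281035 0.27053646] [-0.00168683  0.02083197  0.02616464 -0.00078436 -0.00243811  0.00092845]Traceback (most recent call last):
  File "t.py", line 5, in <module>
    a=mask(S,'red',(236,230,264,266));b=mask(D,'red',(368,198,392,224))
                                        ~~~~^^^^^^^^^^^^^^^^^^^^^^^^^^^
  File "m.py", line 8, in mask
    n,l,st,_=cv2.connectedComponentsWithStats(m);k=1+np.argmax(st[1:,4]);return (l==k).astype(np.uint8)
                                                     ~~~~~~~~~^^^^^^^^^^
    return _wrapfunc(a, 'argmax', axis=axis, out=out, **kwds)
    return bound(*args, **kwds)
ValueError: attempt to get argmax of an empty sequence
```

Run:
```python
from m import *
S['image']=cv2.imread('pics/scene0.png');D['image']=cv2.imread('pics/side0.png')
def cen(c,bx):
    h=cv2.cvtColor(c['image'],cv2.COLOR_BGR2HSV).astype(int);m=((h[...,0]>165)|(h[...,0]<8))&(h[...,1]>110)
    x0,y0,x1,y1=bx;v,u=np.nonzero(m[y0:y1,x0:x1]);print(len(u),u.min()+x0,u.max()+x0,v.min()+y0,v.max()+y0);return u.mean()+x0,v.mean()+y0
a=cen(S,(236,230,264,266));b=cen(D,(368,198,392,224));p=tri(S,a,D,b)
print(a,b,p,proj(S,p),proj(D,p));mv([p[0],p[1],.28])
```

```text
100 245 254 240 256
98 376 384 203 218
(np.float64(249.74), np.float64(248.01)) (np.float64(379.2244897959184), np.float64(209.8673469387755)) [ 0.51047077 -0.14518455  0.14433467] [250.19677953 248.13895127] [379.64794029 209.76406312]
pos [0.5082 0.1327 0.2692] yawx -4.76 tilt -1.0 delta [ 0.0253  0.2768 -0.0107] t 8.48
```

Request:
servo_tool(
  plan="-0.005 0.277 -0.015 0; -0.005 0.277 -0.015 0; -0.005 0.277 -0.015 0; -0.005 0.277 -0.015 0; -0.005 0.277 -0.015 0; -0.005 0.277 -0.015 0; -0.005 0.277 -0.015 0; -0.005 0.277 -0.015 0; -0.005 0.277 -0.015 0; -0.005 0.277 -0.015 0",
)

```text
t: 9.32
tool_pos: [0.4808, -0.1422, 0.285]
orientation: [-3.138, 0.131, 0.003]
force: [0.5, 0.6, -0.1]
opening: 0.0928
gripper_force: 0.0
```

```bash
python3 w.py w3
```

```text
[ 0.48080413 -0.14223294  0.28500599] [ 2.81456080e-02 -6.90620303e-03 -1.66105665e-05 -2.31370625e-04
  1.75751103e-04 -2.26650142e-03]
```

View pics/w3.png

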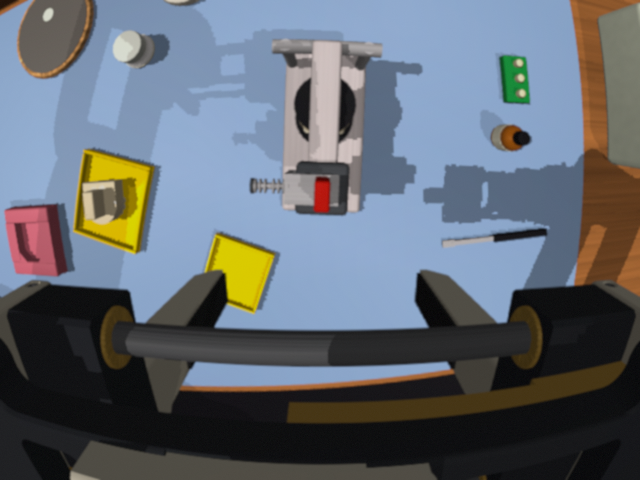

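The wrist view shows the cast lying in the tray at (103,200). The red tab is at about (322,195), the spring sticks out left at (265,186), which is world +y, and the hinge bar runs from (272,46) to (382,49).

Run:
```python
from h import *
import pickle
c=pickle.load(open('w3.pkl','rb'));im=c['image']
h=cv2.cvtColor(im,cv2.COLOR_BGR2HSV).astype(int)
m=((h[...,0]>165)|(h[...,0]<8))&(h[...,1]>140);m[:170]=0;m[220:]=0;m[:,:305]=0;m[:,340:]=0
v,u=np.nonzero(m);print(len(u),u.min(),u.max(),v.min(),v.max())
r=cv2.minAreaRect(np.stack([u,v],1).astype(np.float32));print(r)
for p in((u.min()-.5,v.min()-.5),(u.max()+.5,v.max()+.5)): print(onz(c,*p,.161),onz(c,*p,.124))
def ang(p,q,z):
    d=onz(c,*q,z)-onz(c,*p,z);return np.degrees(np.arctan2(d[1],d[0])),np.linalg.norm(d)
print('bar',ang((382,49),(272,46),.095)); print('baseL',ang((284.5,209),(287,60),.014),'baseR',ang((363,211),(366,70),.014))
mc=onz(c,u.mean(),v.mean(),.15);print(mc)
x=cv2.resize(im[140:230,240:380],None,fx=5,fy=5,interpolation=cv2.INTER_CUBIC);cv2.imwrite('pics/w3c.png',x)
```

```text
505 314 329 178 212
((321.5, 195.0), (34.0, 15.0), 90.0)
[ 0.52295929 -0.1395632   0.161     ] [ 0.51927316 -0.1384845   0.124     ]
[ 0.49563639 -0.14922385  0.161     ] [ 0.48826193 -0.14944925  0.124     ]
bar (np.float64(83.80173151017783), np.float64(0.10026295633387133))
baseL (np.float64(-6.19651023093636), np.float64(0.1716738673729657)) baseR (np.float64(-5.466365183244687), np.float64(0.16249728268358288))
[ 0.50761201 -0.14439672  0.15      ]
```

View pics/w3c.png

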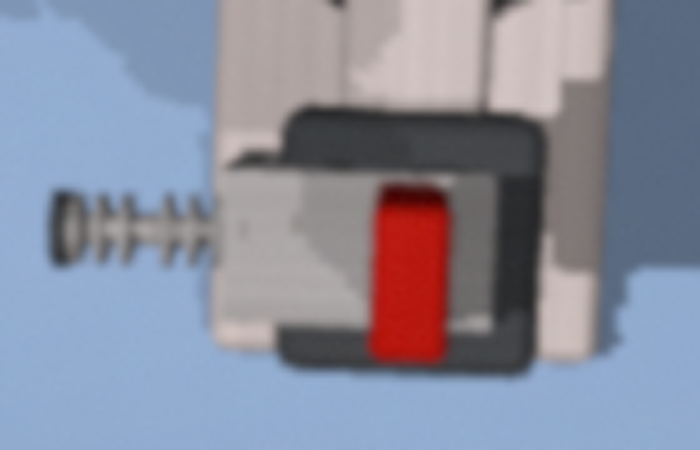

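```bash
python3 -c "
from h import *
mv([.508,-.1445,.149])"
```

```text
pos [ 0.481  -0.1417  0.2852] yawx -4.72 tilt -1.0 delta [0.0274 0.0007 0.1361] t 9.37
```

Request:
servo_tool(
  plan="0.027 0 0.03 1; 0.027 0.001 0.06 1; 0.027 0.001 0.085 1; 0.027 0.001 0.09 1; 0.027 0.001 0.09 1; 0.027 0.001 0.09 1",
)

```text
t: 9.87
tool_pos: [0.5084, -0.1452, 0.197]
orientation: [3.138, -0.156, 0.001]
force: [-1.4, -0.5, 0.0]
opening: 0.0927
gripper_force: 0.0
```

```bash
python3 -c "
from h import *
mv([.508,-.1445,.149])"
```

```text
pos [ 0.5084 -0.1452  0.197 ] yawx -5.68 tilt -1.0 delta [-0.0005 -0.0006  0.048 ] t 9.87
```

Request:
servo_tool(
  plan="0 0 0.015 0; 0 0 0.03 0; 0 0 0.042 0; 0 0 0.047 0; 0 0 0.047 0; 0 0 0.047 0",
)

```text
t: 10.37
tool_pos: [0.5084, -0.1461, 0.1499]
orientation: [3.137, -0.158, 0.001]
force: [0.1, 0.5, 0.3]
opening: 0.0929
gripper_force: 0.0
```

Request:
servo_tool(
  plan="0 0 0 0; 0 0 0 0; 0 0 0 0; 0 0 0 0; 0 0 0 0; 0 0 0 0; 0 0 0 0; 0 0 0 0; 0 0 0 0; 0 0 0 0; 0 0 0 0; 0 0 0 0",
  grip=1,
  grip_force=30,
)

```text
t: 11.37
tool_pos: [0.5079, -0.146, 0.149]
orientation: [-3.138, 0.158, 0.0]
force: [0.9, 0.9, -0.0]
opening: 0.0177
gripper_force: 0.0
```

Request:
servo_tool(
  plan="0 0 0 0; 0 0 0 0; 0 0 0 0; 0 0 0 0; 0 0 0 0; 0 0 0 0",
)

```text
t: 11.87
tool_pos: [0.508, -0.1452, 0.149]
orientation: [-3.136, 0.158, 0.0]
force: [1.1, 5.4, 1.1]
opening: 0.0116
gripper_force: 30.0
```

Request:
servo_tool(
  plan="0 -0.003 0 0; 0 -0.006 0 0; 0 -0.009 0 0; 0 -0.012 0 0; 0 -0.012 0 0; 0 -0.012 0 0; 0 -0.012 0 0",
)

```text
t: 12.45
tool_pos: [0.5092, -0.1352, 0.1491]
orientation: [3.135, -0.159, 0.001]
force: [1.0, -7.2, -1.7]
opening: 0.0122
gripper_force: 30.0
```

Request:
servo_tool(
  plan="0 -0.0015 0 0; 0.001 -0.0015 -0.003 0; 0.0035 -0.0015 -0.007 0; 0.0067 -0.0015 -0.0127 0; 0.0105 -0.0015 -0.0187 0; 0.0147 -0.0015 -0.0246 0; 0.019 -0.0015 -0.030 0; 0.0238 -0.0015 -0.0357 0; 0.029 -0.0015 -0.041 0; 0.034 -0.0015 -0.0458 0; 0.041 -0.0015 -0.0515 0; 0.0475 -0.0015 -0.0565 0",
)

```text
t: 13.45
tool_pos: [0.5552, -0.1387, 0.205]
orientation: [3.135, -0.16, -0.006]
force: [-5.3, -7.0, -2.0]
opening: 0.0118
gripper_force: 30.0
```

Request:
servo_tool(
  plan="0 0 0 0; 0 0 0 0; 0 0 0 0; 0 0 0 0; 0 0 0 0; 0 0 0 0",
)

```text
t: 13.95
tool_pos: [0.5559, -0.1389, 0.2056]
orientation: [3.135, -0.16, -0.002]
force: [-3.7, -7.3, 0.3]
opening: 0.0119
gripper_force: 30.0
```

Run:
```python
from h import *
c=grab('side');s=grab('scene');w=grab('wrist')
a=cv2.resize(c['image'][170:280,310:430],(390,358));b=cv2.resize(s['image'][180:290,220:340],(390,358))
d=cv2.resize(w['image'][0:400],(384,240));im=np.zeros((600,780,3),np.uint8);im[:358,:390]=a;im[:358,390:]=b;im[358:598,:384]=d
cv2.imwrite('pics/e1.png',im);mv([.5565,-.1402,.2055])
```

```text
pos [ 0.5559 -0.1389  0.2056] yawx -5.83 tilt -1.0 delta [0.0007 0.0013 0.0001] t 14.1
```

View pics/e1.png

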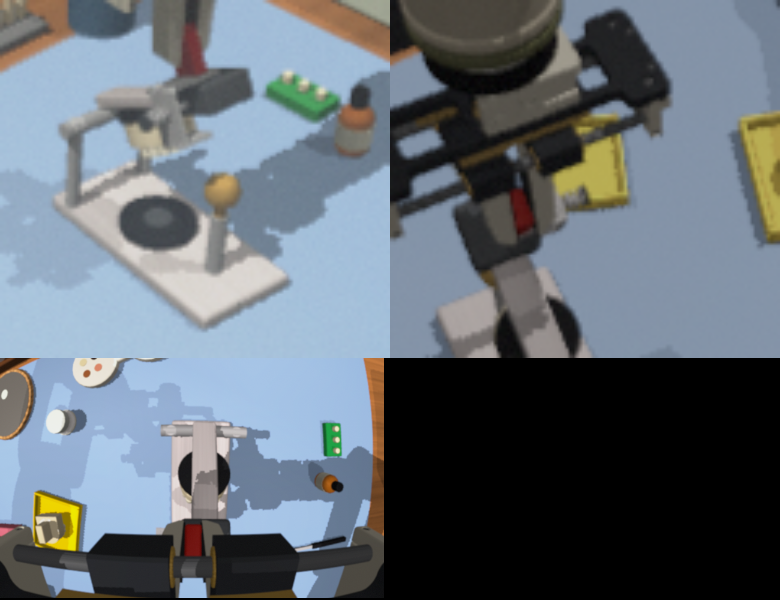

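The picture shows the arm raised about 30° off the brass ball (ball at (222,190) in the left crop). The red tab is held between the fingers and the cast is flat in the tray. I hand the job in.

```bash
python3 -c "
from plant import robot
print(robot.close_job())"
```

```text
the job is handed in; nothing more can be done
None
```

The cast lies flat, stub up, in the yellow tray and is let go; the latch was pulled open, the upper arm is held raised at about 30°, and I handed the job in after about 14 s, with no verdict returned.

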